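Pack three specimen pots in the transport canister and lock its cover

ROBOT

A 6-joint arm with a two-finger parallel gripper is mounted at the origin on a cart in front of the work surface, level with it; the furniture and walls round the work are solid. World frame = base frame: x ahead of the robot, y to its left, z up, the work surface at z = 0. Lengths are in mm, angles in degrees, forces in N, time in s.
With the tool pointing down it reaches from about 275 to 875 mm from the base axis. Payload 12.5 kg.
Tool frame: the origin (TCP) lies midway between the tips of the shut fingers; the grasp point (between the pads) lies 19 mm behind it; z points along the fingers, y is the line along which they close (so a half turn about z gives the same grasp; the last joint's range is limited). The gripper opens to 85 mm and grips with 20 to 120 N. Pads are 22 mm wide; open, the fingers measure 114 mm over their backs; the gripper's body (76 mm by 85 mm) begins 54 mm behind the grasp point. The pads swing forward as they close: fully open they stand 13 mm farther back than shut.
Start: joints at [61.444, 20.094, 94.641, -0, 65.266, -4.847], TCP at [221.118, 503.578, 231.29] pointing down, gripper open.
Joint ranges: [-157.81, 157.81], [-45, 120.19], [0.68, 151.7], [-89.99, 269.99], [4.06, 180], [-164.3, 164.3]. Speed limits (degrees/s): [127.2, 127.2, 159.86, 180, 180, 180].

INTERFACE

Orientations are given as a 3x3 rotation matrix whose columns are the frame's x, y, z axes.
In Python, from rig import get_state, read_camera, close_job, look_for, cut_out, tip_of gives the robot as it stands. The module is installed in compiled form; this text tells all that it offers.
- The arm moves only by the shell command python3 -m crank 'ROWS' [FORCE]. ROWS is JSON, a list of rows, each an object with "dp": the shift along the tool's x, y, z in m, a list of three; "twist": the turn, a rotation vector about the tool's x, y, z in degrees, a list of three; "claw": the gripper command: -1 is shut, 1 is fully open, values between are in proportion. In form: [{"dp": [x, y, z], "twist": [rx, ry, rz], "claw": claw}, ...]. A call has 1 to 20 rows; each row is the pose to reach, as a shift and turn from the pose commanded when the call began, along the tool's axes at that moment; what a row does not reach only later rows make up. A row lasts 1/12 s, in which the tool goes at most 41.7 mm and 7.16 degrees, less where a joint would pass 70% of its speed; a pose out of reach is approached as far as the arm can. A call with a gripper value outside its range is refused whole. The fingers move at their own pace and stop on an object; FORCE is the grip in N (left out, the last holds). Time passes only in rows, so rows that repeat a pose let the fingers close. It gives the time, the measured TCP pose, the force, the opening and the grip force at its end, in the units of the state.
- get_state(): the state, without advancing time (a new reading comes with each control period).
- read_camera(name): name is "scene" or "top" or "wrist"; returns a dict with "img" (480x640x3 uint8, blue, green, red), "z_map" (480x640 float32, mm along the optical axis (not along the pixel's ray), 0 where there is no reading), "K" (3x3 intrinsics, pixels), "xyz" and "attitude" of the camera in the world. Camera axes: x right, y down, z forward; pixel columns grow to the right and rows downward; lengths in mm; the calibration is good to about 2 mm. A picture is of the moment at which its call begins.
- close_job(): hands the job in; it is judged then, once.
Trained networks look in a picture, given as the dict that the camera call returned (one of the last four; its "shot" number tells which), for a name from the list of things; names that differ only in an ending like _2 or _b are one class to them, and where a whole thing is asked for, a point or a joint stands for the part that bears it (a point fixed in the world has none). Each returns a list of dicts, best first, with "confidence" (0 to 1); they miss things now and then, are a little off and sometimes report something else, mostly with a low value. They report only what shows in the picture. A call takes as long as a camera call.
- look_for(name, picture): "position" ([x, y, z] in mm, in the coordinates of the camera as it stood for that picture, good to about 4 mm: the middle of the surface that is visible of it).
- cut_out(name, picture): "region" (480x640 bool, what is visible of it).
- tip_of(name, picture): "position" ([x, y, z] in mm, in the coordinates of the camera as it stood for that picture, good to about 4 mm: a listed point, or the origin of a listed thing).
The state is a dict: "t": time; "joint_positions": joint angles; "qd": joint speeds; "joint_torque": joint torques, N m; "tool_pos": TCP position; "eef_rot": TCP orientation; "ft_force": force on the tool from outside, world axes, zero at the start; "torque": the same for the moment, N m; "gripper_width": finger opening in mm; "grip_force": force on a finger pad.
Only numpy, scipy, OpenCV 4.12 (cv2) and the standard library are available. Lean on these libraries where they do the work, as an engineer would, in place of code of your own. Each camera call takes 0.05 s, during which the arm holds its last target. There are 200 camera calls.

TASK

Pack the transport canister for the courier: stand the three red-capped specimen pots upright in the three cups of its blue base, any pot in any cup, keeping them upright on the way. Then lower the clear cover over them with its bar handle in line with the pairs of white marks, right down onto the flange, and turn it clockwise to its stop so that the bar is in line with the red marks. Leave the blue-capped and the yellow-capped pot standing where they are.

Things in the scene. Friction and masses are not known exactly. Their poses are not given: they have to be found in the camera images.
- canister_base: Fixed blue canister base; flange 172 across, 8 high. 3 white cups, centres 30 from the axis at 90, 210, 330 deg (CCW from above, from own x); inside 37 wide at floor (12 up), 44 at mouth (26 up). 2 bayonet ledges, 131 across, 18 to 24 up, have 80-deg gaps at 60 and 240 deg: white-stroke pairs (open). Red bars at 0, 180 deg (x axis): locked; stop 2 deg beyond. mm. Origin underside centre, z up.
- canister_cover: Clear bell, open below, 147 across (140 inside), 82 high, 0.2 kg, rim down. Blue bar on top along own x, 68 x 15, from 82 to 112 up. Rim lugs inward at +x and -x, 16 wide, 7 high, 124 apart: pass the base's gaps when the bar is within 30 deg of white marks; rim then rests 8 above bench (4 play sideways); turn 60 deg clockwise to lock. Else it sits 16 too high. mm. Origin rim centre, z up.
- pot_red_1: Small round specimen pot with a RED screw cap and white body with a paper label: body 30 mm across, cap 32 mm across from 45 to 58 mm up, 58 mm tall in all, about 50 g, stands on the bench. Origin: centre of its underside; z up along its axis. One of the three specimens to pack.
- pot_red_2: Small round specimen pot with a RED screw cap and white body with a paper label: body 30 mm across, cap 32 mm across from 45 to 58 mm up, 58 mm tall in all, about 50 g, stands on the bench. Origin: centre of its underside; z up along its axis. One of the three specimens to pack.
- pot_red_3: Small round specimen pot with a RED screw cap and white body with a paper label: body 30 mm across, cap 32 mm across from 45 to 58 mm up, 58 mm tall in all, about 50 g, stands on the bench. Origin: centre of its underside; z up along its axis. One of the three specimens to pack.
- pot_blue: Small round specimen pot with a BLUE screw cap and white body with a paper label: body 30 mm across, cap 32 mm across from 45 to 58 mm up, 58 mm tall in all, about 50 g, stands on the bench. Origin: centre of its underside; z up along its axis. Does not belong in the shipment; stays where it is.
- pot_yellow: Small round specimen pot with a YELLOW screw cap and white body with a paper label: body 30 mm across, cap 32 mm across from 45 to 58 mm up, 58 mm tall in all, about 50 g, stands on the bench. Origin: centre of its underside; z up along its axis. Does not belong in the shipment; stays where it is.

How it is judged:
By the outcome, as a careful person would: the job done as asked, in the order asked, and still so for the second after the job is handed in, with the robot touching nothing.
It also fails if it takes over 99 s, if anything falls off the work surface, if the arm or the gripper's body presses on something with over 40 N, if the wrist force passes 120 N, or if a joint passes its speed limit or range.

## Working session

There is one attempt and no reset: what is moved stays moved. The work goes in short steps, Python scripts to look and compute and a shell command to move; the robot and the scene stay as the last step left them, time stands still between calls to the robot, and variables do not carry over. Pictures are saved under pics/ and viewed, at most 14 in all, crops included, and the job is handed in when it is done.

```bash
mkdir -p pics
cat > h.py <<'E'
import numpy as np, cv2
from rig import *
def world(p,c): return np.array(c["attitude"])@np.array(p)+np.array(c["xyz"])
def cloud(c,m):
    v,u=np.nonzero(m&(c["z_map"]>0)); z=c["z_map"][v,u]; K=np.array(c["K"])
    P=np.c_[(u-K[0,2])/K[0,0]*z,(v-K[1,2])/K[1,1]*z,z]
    return P@np.array(c["attitude"]).T+np.array(c["xyz"]),u,v
def circ(xy):
    A=np.c_[2*xy,np.ones(len(xy))]; s=np.linalg.lstsq(A,(xy**2).sum(1),rcond=None)[0]
    return s[:2],np.sqrt(s[2]+s[0]**2+s[1]**2)
E
python3 - <<'E'
from h import *
np.set_printoptions(precision=1,suppress=True)
s=get_state();print(s["tool_pos"],s["eef_rot"],s["t"],s["gripper_width"])
for n in ["top","scene"]:
    c=read_camera(n);cv2.imwrite(f"pics/{n}0.png",c["img"]);print(n,c["xyz"],np.array(c["K"])[0])
    for o in ["canister_base","canister_cover","pot_red_1","pot_blue","pot_yellow"]:
        print(o,[(round(d["confidence"],2),world(d["position"],c)) for d in tip_of(o,c)][:5])
        for d in cut_out(o,c)[:4]:
            P,u,v=cloud(c,d["region"])
            if len(P): print("   ",round(d["confidence"],2),len(P),"uv",u.mean().round(),v.mean().round(),"med",np.median(P,0),"zmax",np.percentile(P[:,2],98))
E
```

```text
[220.9 503.3 230.8] [[-0.9  0.4 -0. ]
 [ 0.4  0.9 -0. ]
 [ 0.  -0.  -1. ]] 0.0 85.46102021361135
top [ 454.9   44.7 1060. ] [562.4   0.  331. ]
canister_base [(0.95, array([ 427.9, -233.3,   -4.6]))]
    0.83 6747 uv 472.0 314.0 med [ 428.2 -229.8    9.3] zmax 26.3897716361769
    0.22 243 uv 307.0 293.0 med [459.7  75.8  57. ] zmax 59.92092077682295
canister_cover [(0.75, array([533.3, 316.4,  -3. ]))]
    0.68 5776 uv 177.0 249.0 med [530.6 301.7  80.2] zmax 111.0181227510742
    0.63 265 uv 337.0 250.0 med [537.  24.  57.] zmax 60.630789872070785
pot_red_1 [(0.76, array([538.7,  27. ,   3.1])), (0.75, array([655.7, 100.5,   4.5])), (0.73, array([ 632.1, -160. ,   -2.6]))]
    0.9 331 uv 438.0 203.0 med [ 626.8 -158.3   56. ] zmax 60.369823535100586
    0.62 317 uv 296.0 186.0 med [652.9 101.1  56.5] zmax 60.79873249098277
    0.57 291 uv 337.0 250.0 med [537.2  24.   56.7] zmax 60.57032644310939
pot_blue []
    0.8 358 uv 376.0 173.0 med [679.8 -44.   55.9] zmax 60.698363983873556
pot_yellow [(0.56, array([457.4,  75.9,  -2.9]))]
    0.68 223 uv 307.0 293.0 med [459.5  75.8  57.1]
[... 283 characters left out ...]
-232.2,   -2.6]))]
    0.85 3885 uv 201.0 211.0 med [508.1 286.   77.9] zmax 113.83476899929425
pot_red_1 [(0.94, array([660.4, 109.1,   7.9])), (0.82, array([ 629.8, -159.4,    1.4])), (0.58, array([535.9,  30.9,   6.7]))]
    0.79 427 uv 311.0 264.0 med [530.4  20.3  45. ] zmax 61.717582147670605
    0.69 404 uv 415.0 272.0 med [ 621.4 -161.7   48.7] zmax 61.93101504080732
pot_blue [(0.82, array([684.2, -41.9,   3.2]))]
    0.87 433 uv 378.0 235.0 med [676.  -47.1  39.9] zmax 61.81586228069856
    0.38 379 uv 312.0 216.0 med [648.9  99.2  42.5] zmax 62.12599357609536
pot_yellow [(0.67, array([462.4,  79.8,  -2.7]))]
    0.79 464 uv 266.0 278.0 med [453.6  72.1  43.6] zmax 62.04398227967318
```

View pics/top0.png

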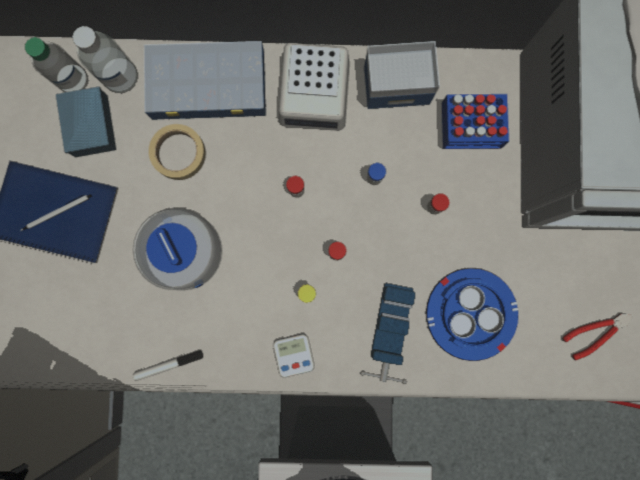

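View pics/scene0.png

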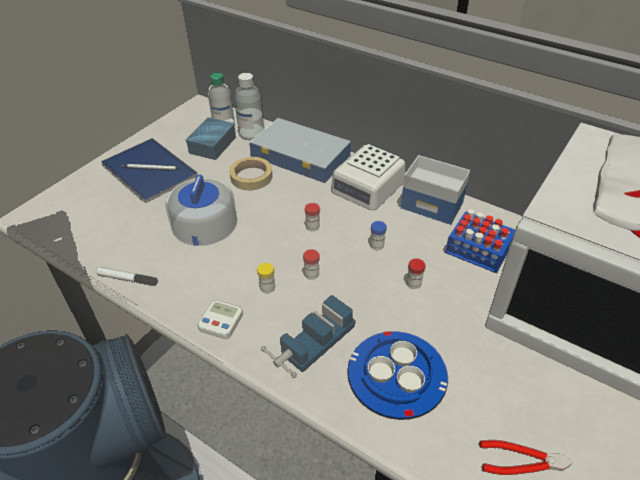

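The top view shows red caps at (295,185), (337,250) and (440,203). The base is at (472,314), with red marks at (445,281) and (501,348) and white marks at (431,322) and (515,307). The cover is at (177,249), with its bar running from (160,230) to (177,263). The scene view agrees. Next I'll refine these numerically.

Run:
```python
from h import *
np.set_printoptions(precision=1,suppress=True)
s=get_state();R=np.array(s["eef_rot"]);print("psi",np.degrees(np.arctan2(R[1,0],R[0,0])),R[2])
for n in ["top","scene"]:
    c=read_camera(n);hsv=cv2.cvtColor(c["img"],cv2.COLOR_BGR2HSV);H,S,V=[hsv[...,i].astype(int) for i in range(3)]
    P,u,v=cloud(c,np.ones((480,640),bool));H,S,V=H[v,u],S[v,u],V[v,u]
    red=((H<8)|(H>172))&(S>120)&(V>60);blue=(H>100)&(H<130)&(S>140)
    print(n)
    for nm,x,y,k in [("r1",540,27,red),("r2",657,102,red),("r3",630,-160,red),("blue",682,-43,blue),("yel",460,77,(H>20)&(H<35)&(S>120))]:
        m=k&(np.hypot(P[:,0]-x,P[:,1]-y)<30)&(P[:,2]>54); Q=P[m]
        print(nm,m.sum(),(Q.min(0)+Q.max(0))/2,Q.mean(0),cv2.minEnclosingCircle(Q[:,:2].astype(np.float32)))
    b=np.hypot(P[:,0]-428,P[:,1]+232)
    m=blue&(b<100)&(P[:,2]>4)&(P[:,2]<13);print("base",m.sum(),cv2.minEnclosingCircle(P[m][:,:2].astype(np.float32)))
    m=red&(b<100)&(P[:,2]<20);Q=P[m];a=np.array([Q[Q[:,1]>-232].mean(0),Q[Q[:,1]<-232].mean(0)]);d=a[0]-a[1];print("red",a,a.mean(0),np.degrees(np.arctan2(d[1],d[0])),np.hypot(*d[:2]))
    w=(S<60)&(V>140)&(b>66)&(b<84)&(P[:,2]>4)&(P[:,2]<14);Q=P[w];a=np.array([Q[Q[:,1]>-232].mean(0),Q[Q[:,1]<-232].mean(0)]);d=a[0]-a[1];print("white",w.sum(),a.mean(0),np.degrees(np.arctan2(d[1],d[0])))
    w=(S<60)&(V>140)&(b<56)&(P[:,2]>22)&(P[:,2]<31);Q=P[w]
    _,lab,cc=cv2.kmeans(Q[:,:2].astype(np.float32),3,None,(3,50,.1),5,cv2.KMEANS_PP_CENTERS)
    for i in range(3): print("cup",(lab==i).sum(),*circ(Q[lab[:,0]==i][:,:2]))
    k=np.hypot(P[:,0]-535,P[:,1]-316)<90
    m=k&(P[:,2]>106)&(P[:,2]<118);Q=P[m];r=cv2.minAreaRect(Q[:,:2].astype(np.float32));w=np.linalg.svd(Q[:,:2]-Q[:,:2].mean(0),full_matrices=False)[2][0]
    print("bar",m.sum(),r,np.degrees(np.arctan2(w[1],w[0])),np.median(Q[:,2]))
    m=k&(P[:,2]>77)&(P[:,2]<87)&blue;print("disc",cv2.minEnclosingCircle(P[m][:,:2].astype(np.float32)))
```

```text
psi 156.29056015138286 [ 0.  0. -1.]
top
r1 220 [537.3  24.1  57.9] [537.1  24.2  57.5] ((537.4642333984375, 24.08434295654297), 15.482773780822754)
r2 214 [655.6 102.5  58.3] [654.8 102.4  57.2] ((655.038330078125, 102.96829223632812), 15.6450777053833)
r3 210 [ 628.5 -160.3   57.8] [ 628.7 -160.3   57.6] ((628.890380859375, -160.15859985351562), 15.394611358642578)
blue 194 [682.3 -44.6  57.8] [682.2 -44.7  57.2] ((682.2027587890625, -44.77759552001953), 14.42757511138916)
yel 209 [459.5  76.7  58.3] [459.2  77.   57.3] ((459.4202575683594, 76.96192932128906), 14.875179290771484)
base 3188 ((428.0451354980469, -231.30770874023438), 84.68672943115234)
red [[ 487.9 -178.6    7.6]
 [ 367.7 -285.     8.2]] [ 427.8 -231.8    7.9] 41.4917270038624 160.53603371488643
white 41 [ 427.8 -232.2    8. ] 101.65668338783483
cup 23 [ 431.9 -245.6] 18.213949747533636
cup 20 [ 408.1 -210.5] 22.374236588250877
cup 10 [ 457.2 -226.7] 22.331396168352786
bar 329 ((533.91259765625, 312.3952331542969), (66.91320037841797, 14.440398216247559), 29.20874786376953) -150.9728219624322 110.65330896248577
disc 
[... 485 characters left out ...]
, 15.04287338256836)
yel 179 [459.7  78.2  58.8] [458.9  77.1  59.2] ((459.8325500488281, 77.60562896728516), 16.774410247802734)
base 3389 ((427.79669189453125, -229.6638641357422), 86.33626556396484)
red [[ 490.7 -176.4    9.2]
 [ 370.  -283.2    9.8]] [ 430.3 -229.8    9.5] 41.50449135764455 161.1367743079746
white 58 [ 430.2 -230.6    9.8] 101.9119642484462
cup 71 [ 459.7 -224.4] 21.795044736718587
cup 140 [ 422.7 -256.7] 22.536224766457984
cup 132 [ 411.8 -209.4] 22.9802377656197
bar 168 ((535.6246948242188, 314.6382141113281), (71.2509994506836, 15.602372169494629), 30.205289840698242) -151.20427430906798 113.4012232073527
disc ((532.9379272460938, 315.427001953125), 43.02571487426758)
```

```bash
cat > d.py <<'E'
# usage: d.py x y z psi [x y z psi ...]: chained moves in tool axes from the present pose
import sys
from h import *
s=get_state();p=np.array(s["tool_pos"]);R=np.array(s["eef_rot"]);a=np.degrees(np.arctan2(R[1,0],R[0,0]))
print("t %.2f"%s["t"],p.round(1),"psi %.1f"%a,"w %.1f f %.1f"%(s["gripper_width"],s["grip_force"]),"F",np.round(s["ft_force"],1),"q",np.round(s["joint_positions"],0),"tilt",R[2].round(3))
v=list(map(float,sys.argv[1:]))
for i in range(0,len(v),4):
    q=np.array(v[i:i+3]);b=v[i+3];c,k=np.cos(np.radians(a)),np.sin(np.radians(a));e=q-p
    print("dp",[round(float(t)/1000,4) for t in (c*e[0]+k*e[1],k*e[0]-c*e[1],-e[2])],"rz",round((a-b+180)%360-180,1)); p,a=q,b
E
python3 d.py 655 103.5 110 131.5  655 103.5 29 131.5 655 103.5 120 131.5 408.6 -208.7 120 131.5
```

```text
t 1.20 [221.1 503.6 231.3] psi 156.3 w 85.3 f 0.0 F [0.2 0.7 0.8] q [61. 20. 95. -0. 65. -5.] tilt [-0.  0. -1.]
dp [-0.5581, -0.1919, 0.1213] rz 24.8
dp [0.0, 0.0, 0.081] rz 0.0
dp [0.0, 0.0, -0.091] rz 0.0
dp [-0.0706, -0.3914, -0.0] rz 0.0
```

```bash
r='';python3 -m crank '[{"dp":[-0.558,-0.192,0.121],"twist":[0,0,24.8],"claw":0.2},{"dp":[-0.558,-0.192,0.121],"twist":[0,0,24.8],"claw":0.2},{"dp":[-0.558,-0.192,0.121],"twist":[0,0,24.8],"claw":0.2},{"dp":[-0.558,-0.192,0.121],"twist":[0,0,24.8],"claw":0.2},{"dp":[-0.558,-0.192,0.121],"twist":[0,0,24.8],"claw":0.2},{"dp":[-0.558,-0.192,0.121],"twist":[0,0,24.8],"claw":0.2},{"dp":[-0.558,-0.192,0.121],"twist":[0,0,24.8],"claw":0.2},{"dp":[-0.558,-0.192,0.121],"twist":[0,0,24.8],"claw":0.2},{"dp":[-0.558,-0.192,0.121],"twist":[0,0,24.8],"claw":0.2},{"dp":[-0.558,-0.192,0.121],"twist":[0,0,24.8],"claw":0.2},{"dp":[-0.558,-0.192,0.121],"twist":[0,0,24.8],"claw":0.2},{"dp":[-0.558,-0.192,0.121],"twist":[0,0,24.8],"claw":0.2},{"dp":[-0.558,-0.192,0.121],"twist":[0,0,24.8],"claw":0.2},{"dp":[-0.558,-0.192,0.121],"twist":[0,0,24.8],"claw":0.2},{"dp":[-0.558,-0.192,0.121],"twist":[0,0,24.8],"claw":0.2},{"dp":[-0.558,-0.192,0.121],"twist":[0,0,24.8],"claw":0.2},{"dp":[-0.558,-0.192,0.121],"twist":[0,0,24.8],"claw":0.2},{"dp":[-0.558,-0.192,0.121],"twist":[0,0,24.8],"claw":0.2}]' 40; python3 d.py 655 103.5 29 131.5
python3 - <<'E'
from h import *
c=read_camera("wrist");cv2.imwrite("pics/w1.png",c["img"])
E
```

```text
t: 2.7
tool_pos: [654.3, 104.0, 110.2]
eef_rot: [[-0.663, 0.749, -0.001], [0.749, 0.663, 0.0], [0.0, -0.0, -1.0]]
ft_force: [-0.6, 0.6, 0.3]
gripper_width: 51.3
grip_force: 0.0
t 2.70 [654.3 104.  110.2] psi 131.5 w 51.3 f 0.0 F [-0.6  0.6  0.3] q [  5.  39.  82.   0.  59. -37.] tilt [ 0. -0. -1.]
dp [-0.0008, 0.0002, 0.0812] rz 0.0
```

View pics/w1.png

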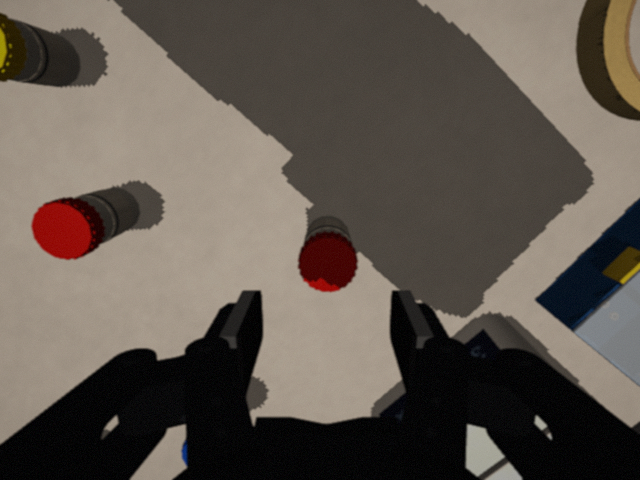

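The wrist view shows the cap at (328,262), midway between the fingers (about x=327). I'll descend, grip and lift.

```bash
python3 -m crank '[{"dp":[0,0,0.03],"twist":[0,0,0],"claw":0.2},{"dp":[0,0,0.06],"twist":[0,0,0],"claw":0.2},{"dp":[0,0,0.081],"twist":[0,0,0],"claw":0.2},{"dp":[0,0,0.081],"twist":[0,0,0],"claw":0.2},{"dp":[0,0,0.081],"twist":[0,0,0],"claw":-1},{"dp":[0,0,0.081],"twist":[0,0,0],"claw":-1},{"dp":[0,0,0.081],"twist":[0,0,0],"claw":-1},{"dp":[0,0,0.081],"twist":[0,0,0],"claw":-1},{"dp":[0,0,0.081],"twist":[0,0,0],"claw":-1},{"dp":[0,0,0.07],"twist":[0,0,0],"claw":-1},{"dp":[0,0,0.04],"twist":[0,0,0],"claw":-1},{"dp":[0,0,0.01],"twist":[0,0,0],"claw":-1},{"dp":[0,0,-0.01],"twist":[0,0,0],"claw":-1}]' 40; python3 d.py 408.6 -208.7 120 131.5 408.6 -208.7 42 131.5
```

```text
t: 3.83
tool_pos: [655.6, 103.4, 124.0]
eef_rot: [[-0.662, 0.749, 0.003], [0.749, 0.662, 0.0], [-0.002, 0.002, -1.0]]
ft_force: [-0.4, 0.3, 0.4]
gripper_width: 30.7
grip_force: 39.7
t 3.83 [655.6 103.4 124. ] psi 131.5 w 30.7 f 39.7 F [-0.4  0.3  0.4] q [  5.  38.  82.  -0.  60. -37.] tilt [-0.002  0.002 -1.   ]
dp [-0.0702, -0.3918, 0.004] rz -0.0
dp [0.0, 0.0, 0.078] rz 0.0
```

```bash
python3 -m crank '[{"dp":[-0.006,-0.035,0],"twist":[0,0,0],"claw":-1},{"dp":[-0.07,-0.391,0.004],"twist":[0,0,0],"claw":-1},{"dp":[-0.07,-0.391,0.004],"twist":[0,0,0],"claw":-1},{"dp":[-0.07,-0.391,0.004],"twist":[0,0,0],"claw":-1},{"dp":[-0.07,-0.391,0.004],"twist":[0,0,0],"claw":-1},{"dp":[-0.07,-0.391,0.004],"twist":[0,0,0],"claw":-1},{"dp":[-0.07,-0.391,0.004],"twist":[0,0,0],"claw":-1},{"dp":[-0.07,-0.391,0.004],"twist":[0,0,0],"claw":-1},{"dp":[-0.07,-0.391,0.004],"twist":[0,0,0],"claw":-1},{"dp":[-0.07,-0.391,0.004],"twist":[0,0,0],"claw":-1},{"dp":[-0.07,-0.391,0.004],"twist":[0,0,0],"claw":-1},{"dp":[-0.07,-0.391,0.004],"twist":[0,0,0],"claw":-1},{"dp":[-0.07,-0.391,0.004],"twist":[0,0,0],"claw":-1},{"dp":[-0.07,-0.391,0.004],"twist":[0,0,0],"claw":-1},{"dp":[-0.07,-0.391,0.004],"twist":[0,0,0],"claw":-1}]' 40; python3 d.py 408.6 -208.7 42 131.5
python3 - <<'E'
from h import *
np.set_printoptions(precision=1,suppress=True)
for n in ["wrist","scene"]:
    c=read_camera(n);cv2.imwrite(f"pics/{n}2.png",c["img"])
E
python3 -c "
import cv2,numpy as np
a=cv2.imread('pics/wrist2.png');b=cv2.imread('pics/scene2.png')[240:480,240:560]
cv2.imwrite('pics/p2.png',np.vstack([cv2.resize(np.hstack([a,b.repeat(2,0).repeat(2,1)]),(800,300))]))"
```

```text
t: 5.08
tool_pos: [408.9, -207.3, 116.4]
eef_rot: [[-0.664, 0.748, 0.0], [0.748, 0.664, -0.0], [-0.0, 0.0, -1.0]]
ft_force: [0.0, -0.7, -0.8]
gripper_width: 30.8
grip_force: 39.8
t 5.08 [ 408.9 -207.3  116.4] psi 131.6 w 30.8 f 39.8 F [ 0.  -0.7 -0.8] q [-33.  20. 114.   0.  46. -74.] tilt [-0.  0. -1.]
dp [-0.0008, -0.0011, 0.0744] rz 0.1
```

View pics/p2.png

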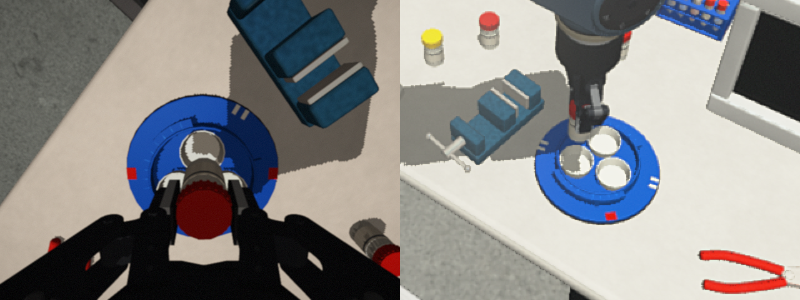

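Run:
```python
from h import *
c=read_camera("wrist");K=np.array(c["K"]);R=np.array(c["attitude"])
for q in [(408.6,-208.7,26),(408.6,-208.7,12),(419,-259.6,26),(457.9,-225.2,26),(408.6,-208.7,150)]:
    p=K@(R.T@(np.array(q)-c["xyz"]));print(q,(p[:2]/p[2]).round(0))
P,u,v=cloud(c,np.ones((480,640),bool)); 
hsv=cv2.cvtColor(c["img"],cv2.COLOR_BGR2HSV)[v,u].astype(int)
m=(hsv[:,1]<60)&(hsv[:,2]>120)&(P[:,2]>23)&(P[:,2]<30)&(np.hypot(P[:,0]-408.6,P[:,1]+208.7)<27)
print(m.sum(),circ(P[m][:,:2]),P[m].mean(0))
```

```text
(408.6, -208.7, 26) [323. 246.]
(408.6, -208.7, 12) [323. 239.]
(419, -259.6, 26) [284. 309.]
(457.9, -225.2, 26) [362. 309.]
(408.6, -208.7, 150) [320. 359.]
237 (array([ 407.87124716, -207.64250617]), np.float64(22.234810794474438)) [ 395.21494712 -209.42988207   26.1123014 ]
```

```bash
python3 -m crank '[{"dp":[0,0,0.03],"twist":[0,0,0],"claw":-1},{"dp":[0,0,0.05],"twist":[0,0,0],"claw":-1},{"dp":[0,0,0.065],"twist":[0,0,0],"claw":-1},{"dp":[0,0,0.074],"twist":[0,0,0],"claw":-1},{"dp":[0,0,0.074],"twist":[0,0,0],"claw":-1},{"dp":[0,0,0.074],"twist":[0,0,0],"claw":-1}]'; python3 -m crank '[{"dp":[0,0,0],"twist":[0,0,0],"claw":0.0},{"dp":[0,0,0],"twist":[0,0,0],"claw":0.0},{"dp":[0,0,0],"twist":[0,0,0],"claw":0.0},{"dp":[0,0,0],"twist":[0,0,0],"claw":0.0},{"dp":[0,0,-0.03],"twist":[0,0,0],"claw":0.0},{"dp":[0,0,-0.07],"twist":[0,0,0],"claw":0.2},{"dp":[0,0,-0.08],"twist":[0,0,0],"claw":0.2},{"dp":[0,0,-0.08],"twist":[0,0,0],"claw":0.2}]'; python3 d.py 629.3 -159.9 110 71.5 629.3 -159.9 29 71.5
python3 - <<'E'
from h import *
c=read_camera("wrist");P,u,v=cloud(c,np.ones((480,640),bool)); 
hsv=cv2.cvtColor(c["img"],cv2.COLOR_BGR2HSV)[v,u].astype(int)
m=((hsv[:,0]<8)|(hsv[:,0]>172))&(hsv[:,1]>120)&(np.hypot(P[:,0]-408.6,P[:,1]+208.7)<40)&(P[:,2]>64)
print(m.sum(),cv2.minEnclosingCircle(P[m][:,:2].astype(np.float32)),np.median(P[m][:,2]))
E
```

```text
t: 5.73
tool_pos: [408.5, -207.9, 42.2]
eef_rot: [[-0.663, 0.749, -0.0], [0.749, 0.663, 0.0], [0.0, -0.0, -1.0]]
ft_force: [-0.8, 0.2, -0.0]
gripper_width: 30.5
grip_force: 41.9
t: 6.4
tool_pos: [409.7, -208.9, 125.2]
eef_rot: [[-0.663, 0.749, 0.005], [0.749, 0.663, -0.003], [-0.006, 0.002, -1.0]]
ft_force: [-0.3, 0.1, 0.7]
gripper_width: 51.2
grip_force: 0.0
t 6.40 [ 409.7 -208.9  125.2] psi 131.5 w 51.2 f 0.0 F [-0.3  0.1  0.7] q [-33.  20. 113.   0.  47. -74.] tilt [-0.006  0.002 -1.   ]
dp [-0.1087, 0.1969, 0.0152] rz 60.0
dp [0.0, 0.0, 0.081] rz 0.0
3360 ((401.19879150390625, -201.61485290527344), 38.3744010925293) 70.60211846026213
```

```bash
python3 -m crank '[{"dp":[-0.11,0.1973,0.0125],"twist":[0,0,60],"claw":0.2},{"dp":[-0.11,0.1973,0.0125],"twist":[0,0,60],"claw":0.2},{"dp":[-0.11,0.1973,0.0125],"twist":[0,0,60],"claw":0.2},{"dp":[-0.11,0.1973,0.0125],"twist":[0,0,60],"claw":0.2},{"dp":[-0.11,0.1973,0.0125],"twist":[0,0,60],"claw":0.2},{"dp":[-0.11,0.1973,0.0125],"twist":[0,0,60],"claw":0.2},{"dp":[-0.11,0.1973,0.0125],"twist":[0,0,60],"claw":0.2},{"dp":[-0.11,0.1973,0.0125],"twist":[0,0,60],"claw":0.2},{"dp":[-0.11,0.1973,0.0125],"twist":[0,0,60],"claw":0.2},{"dp":[-0.11,0.1973,0.0125],"twist":[0,0,60],"claw":0.2},{"dp":[-0.11,0.1973,0.0125],"twist":[0,0,60],"claw":0.2},{"dp":[-0.11,0.1973,0.0125],"twist":[0,0,60],"claw":0.2},{"dp":[-0.11,0.1973,0.0125],"twist":[0,0,60],"claw":0.2}]'; python3 d.py 629.3 -159.9 29.3 71.5 629.3 -159.9 116.3 71.5 418.6 -259.2 116.3 71.5
python3 - <<'E'
from h import *
c=read_camera("wrist");P,u,v=cloud(c,np.ones((480,640),bool)); 
hsv=cv2.cvtColor(c["img"],cv2.COLOR_BGR2HSV)[v,u].astype(int)
m=((hsv[:,0]<8)|(hsv[:,0]>172))&(hsv[:,1]>120)&(np.hypot(P[:,0]-629,P[:,1]+160)<25)&(P[:,2]>56)&(P[:,2]<62)
print(m.sum(),cv2.minEnclosingCircle(P[m][:,:2].astype(np.float32)),np.median(P[m][:,2]))
E
```

```text
t: 7.53
tool_pos: [628.8, -159.7, 109.3]
eef_rot: [[0.316, 0.949, -0.001], [0.949, -0.316, 0.0], [-0.0, -0.001, -1.0]]
ft_force: [0.0, -0.1, 0.2]
gripper_width: 51.4
grip_force: 0.0
t 7.53 [ 628.8 -159.7  109.3] psi 71.6 w 51.4 f 0.0 F [ 0.  -0.1  0.2] q [-18.  38.  84.  -0.  58.   0.] tilt [-0.    -0.001 -1.   ]
dp [0.0, 0.0005, 0.08] rz 0.1
dp [0.0, 0.0, -0.087] rz 0.0
dp [-0.161, -0.1683, -0.0] rz 0.0
2572 ((629.2799072265625, -158.365234375), 16.573856353759766) 58.3884697075094
```

```bash
python3 -m crank '[{"dp":[0,0,0.03],"twist":[0,0,0],"claw":0.2},{"dp":[0,0,0.06],"twist":[0,0,0],"claw":0.2},{"dp":[0,0,0.0805],"twist":[0,0,0],"claw":0.2},{"dp":[0,0,0.0805],"twist":[0,0,0],"claw":0.2},{"dp":[0,0,0.0805],"twist":[0,0,0],"claw":-1},{"dp":[0,0,0.0805],"twist":[0,0,0],"claw":-1},{"dp":[0,0,0.0805],"twist":[0,0,0],"claw":-1},{"dp":[0,0,0.0805],"twist":[0,0,0],"claw":-1},{"dp":[0,0,0.0805],"twist":[0,0,0],"claw":-1},{"dp":[0,0,0.07],"twist":[0,0,0],"claw":-1},{"dp":[0,0,0.04],"twist":[0,0,0],"claw":-1},{"dp":[0,0,0.01],"twist":[0,0,0],"claw":-1},{"dp":[0,0,-0.0065],"twist":[0,0,0],"claw":-1},{"dp":[0,0,-0.0065],"twist":[0,0,0],"claw":-1}]' 40; python3 -m crank '[{"dp":[-0.025,-0.025,0],"twist":[0,0,0],"claw":-1},{"dp":[-0.161,-0.168,0],"twist":[0,0,0],"claw":-1},{"dp":[-0.161,-0.168,0],"twist":[0,0,0],"claw":-1},{"dp":[-0.161,-0.168,0],"twist":[0,0,0],"claw":-1},{"dp":[-0.161,-0.168,0],"twist":[0,0,0],"claw":-1},{"dp":[-0.161,-0.168,0],"twist":[0,0,0],"claw":-1},{"dp":[-0.161,-0.168,0],"twist":[0,0,0],"claw":-1},{"dp":[-0.161,-0.168,0],"twist":[0,0,0],"claw":-1},{"dp":[-0.161,-0.168,0],"twist":[0,0,0],"claw":-1},{"dp":[-0.161,-0.168,0],"twist":[0,0,0],"claw":-1}]'; python3 d.py 418.6 -259.2 42.3 71.5;  python3 - <<'E'
from h import *
c=read_camera("wrist");K=np.array(c["K"]);R=np.array(c["attitude"])
P,u,v=cloud(c,np.ones((480,640),bool)); 
hsv=cv2.cvtColor(c["img"],cv2.COLOR_BGR2HSV)[v,u].astype(int)
for x,y in [(419,-259.6),(457.9,-225.2)]:
    m=(hsv[:,1]<60)&(hsv[:,2]>120)&(P[:,2]>23)&(P[:,2]<30)&(np.hypot(P[:,0]-x,P[:,1]-y)<27)
    print(m.sum(),circ(P[m][:,:2]))
E
```

```text
t: 8.75
tool_pos: [631.0, -160.4, 121.6]
eef_rot: [[0.317, 0.948, 0.007], [0.948, -0.317, -0.002], [-0.0, 0.007, -1.0]]
ft_force: [-0.4, -1.0, -0.7]
gripper_width: 30.5
grip_force: 39.7
t: 9.58
tool_pos: [419.4, -258.8, 116.3]
eef_rot: [[0.317, 0.949, 0.0], [0.949, -0.317, -0.0], [-0.0, 0.0, -1.0]]
ft_force: [0.3, 0.1, -0.4]
gripper_width: 30.6
grip_force: 39.8
t 9.58 [ 419.4 -258.8  116.3] psi 71.5 w 30.6 f 39.8 F [ 0.3  0.1 -0.4] q [-37.  23. 109.   0.  48. -19.] tilt [-0.  0. -1.]
dp [-0.0007, -0.0006, 0.074] rz 0.0
261 (array([ 418.36793658, -258.52455475]), np.float64(22.195823276538263))
0 (array([0., 0.]), np.float64(0.0))
```

```bash
python3 -m crank '[{"dp":[-0.0005,-0.0006,0.03],"twist":[0,0,0],"claw":-1},{"dp":[-0.0005,-0.0006,0.05],"twist":[0,0,0],"claw":-1},{"dp":[-0.0005,-0.0006,0.065],"twist":[0,0,0],"claw":-1},{"dp":[-0.0005,-0.0006,0.074],"twist":[0,0,0],"claw":-1},{"dp":[-0.0005,-0.0006,0.074],"twist":[0,0,0],"claw":-1},{"dp":[-0.0005,-0.0006,0.074],"twist":[0,0,0],"claw":-1}]'; python3 -m crank '[{"dp":[0,0,0],"twist":[0,0,0],"claw":0.0},{"dp":[0,0,0],"twist":[0,0,0],"claw":0.0},{"dp":[0,0,0],"twist":[0,0,0],"claw":0.0},{"dp":[0,0,0],"twist":[0,0,0],"claw":0.0},{"dp":[0,0,-0.03],"twist":[0,0,0],"claw":0.0},{"dp":[0,0,-0.07],"twist":[0,0,0],"claw":0.2},{"dp":[0,0,-0.08],"twist":[0,0,0],"claw":0.2},{"dp":[0,0,-0.08],"twist":[0,0,0],"claw":0.2}]'; python3 d.py
python3 - <<'E'
from h import *
c=read_camera("wrist");P,u,v=cloud(c,np.ones((480,640),bool)); 
hsv=cv2.cvtColor(c["img"],cv2.COLOR_BGR2HSV)[v,u].astype(int)
for x,y in [(418.6,-259.2),(408,-208)]:
  m=((hsv[:,0]<8)|(hsv[:,0]>172))&(hsv[:,1]>120)&(np.hypot(P[:,0]-x,P[:,1]-y)<25)&(P[:,2]>66)
  print(m.sum(),P[m].mean(0),np.percentile(P[m][:,2],[5,95]))
E
python3 -m crank '[{"dp":[0.306,0.023,0.012],"twist":[0,0,60],"claw":0.2},{"dp":[0.306,0.023,0.012],"twist":[0,0,60],"claw":0.2},{"dp":[0.306,0.023,0.012],"twist":[0,0,60],"claw":0.2},{"dp":[0.306,0.023,0.012],"twist":[0,0,60],"claw":0.2},{"dp":[0.306,0.023,0.012],"twist":[0,0,60],"claw":0.2},{"dp":[0.306,0.023,0.012],"twist":[0,0,60],"claw":0.2},{"dp":[0.306,0.023,0.012],"twist":[0,0,60],"claw":0.2},{"dp":[0.306,0.023,0.012],"twist":[0,0,60],"claw":0.2},{"dp":[0.306,0.023,0.012],"twist":[0,0,60],"claw":0.2},{"dp":[0.306,0.023,0.012],"twist":[0,0,60],"claw":0.2},{"dp":[0.306,0.023,0.012],"twist":[0,0,60],"claw":0.2},{"dp":[0.306,0.023,0.012],"twist":[0,0,60],"claw":0.2},{"dp":[0.306,0.023,0.012],"twist":[0,0,60],"claw":0.2}]'; python3 d.py 537.8 24.3 29.3 11.5 537.8 24.3 116.3 11.5 457.5 -224.8 116.3 11.5
python3 - <<'E'
from h import *
c=read_camera("wrist");P,u,v=cloud(c,np.ones((480,640),bool)); 
hsv=cv2.cvtColor(c["img"],cv2.COLOR_BGR2HSV)[v,u].astype(int)
m=((hsv[:,0]<8)|(hsv[:,0]>172))&(hsv[:,1]>120)&(np.hypot(P[:,0]-538,P[:,1]-24)<25)&(P[:,2]>56)&(P[:,2]<62)
print(m.sum(),cv2.minEnclosingCircle(P[m][:,:2].astype(np.float32)),np.median(P[m][:,2]))
E
```

```text
t: 10.13
tool_pos: [418.4, -259.0, 42.0]
eef_rot: [[0.317, 0.949, -0.0], [0.949, -0.317, 0.0], [0.0, -0.0, -1.0]]
ft_force: [0.7, -0.8, -0.1]
gripper_width: 30.5
grip_force: 41.5
t: 10.8
tool_pos: [419.2, -260.4, 125.3]
eef_rot: [[0.317, 0.948, 0.005], [0.948, -0.317, -0.004], [-0.002, 0.006, -1.0]]
ft_force: [-0.6, -0.4, 0.1]
gripper_width: 51.6
grip_force: 0.0
t 10.80 [ 419.2 -260.4  125.3] psi 71.5 w 51.6 f 0.0 F [-0.6 -0.4  0.1] q [-37.  23. 109.   0.  49. -19.] tilt [-0.002  0.006 -1.   ]
2903 [ 419.32853    -255.10064693   88.27746749] [ 68.86646966 210.96994892]
2948 [ 410.27948323 -205.21315244   70.36991782] [69.13489829 71.5196666 ]
t: 11.93
tool_pos: [536.3, 23.0, 109.6]
eef_rot: [[0.98, 0.2, -0.001], [0.2, -0.98, 0.0], [-0.001, -0.0, -1.0]]
ft_force: [-0.5, 0.0, -0.3]
gripper_width: 51.3
grip_force: 0.0
t 11.93 [536.3  23.  109.6] psi 11.6 w 51.3 f 0.0 F [-0.5  0.  -0.3] q [ -3.  28. 102.  -0.  50.  76.] tilt [-0.001 -0.    -1.   ]
dp [0.0017, -0.0009, 0.0803] rz 0.1
dp [0.0, 0.0, -0.087] rz 0.0
dp [-0.1284, 0.2281, -0.0] rz 0.0
2546 ((537.7449951171875, 26.33029556274414), 16.510459899902344) 58.44294011602362
```

```bash
python3 -m crank '[{"dp":[0.0018,-0.0015,0.03],"twist":[0,0,0],"claw":0.2},{"dp":[0.0018,-0.0015,0.06],"twist":[0,0,0],"claw":0.2},{"dp":[0.0018,-0.0015,0.0805],"twist":[0,0,0],"claw":0.2},{"dp":[0.0018,-0.0015,0.0805],"twist":[0,0,0],"claw":0.2},{"dp":[0.0018,-0.0015,0.0805],"twist":[0,0,0],"claw":-1},{"dp":[0.0018,-0.0015,0.0805],"twist":[0,0,0],"claw":-1},{"dp":[0.0018,-0.0015,0.0805],"twist":[0,0,0],"claw":-1},{"dp":[0.0018,-0.0015,0.0805],"twist":[0,0,0],"claw":-1},{"dp":[0.0018,-0.0015,0.0805],"twist":[0,0,0],"claw":-1},{"dp":[0.0018,-0.0015,0.07],"twist":[0,0,0],"claw":-1},{"dp":[0.0018,-0.0015,0.04],"twist":[0,0,0],"claw":-1},{"dp":[0.0018,-0.0015,0.01],"twist":[0,0,0],"claw":-1},{"dp":[0.0018,-0.0015,-0.0065],"twist":[0,0,0],"claw":-1},{"dp":[0.0018,-0.0015,-0.0065],"twist":[0,0,0],"claw":-1}]' 40; python3 -m crank '[{"dp":[-0.018,0.03,0],"twist":[0,0,0],"claw":-1},{"dp":[-0.1285,0.2286,0],"twist":[0,0,0],"claw":-1},{"dp":[-0.1285,0.2286,0],"twist":[0,0,0],"claw":-1},{"dp":[-0.1285,0.2286,0],"twist":[0,0,0],"claw":-1},{"dp":[-0.1285,0.2286,0],"twist":[0,0,0],"claw":-1},{"dp":[-0.1285,0.2286,0],"twist":[0,0,0],"claw":-1},{"dp":[-0.1285,0.2286,0],"twist":[0,0,0],"claw":-1},{"dp":[-0.1285,0.2286,0],"twist":[0,0,0],"claw":-1},{"dp":[-0.1285,0.2286,0],"twist":[0,0,0],"claw":-1},{"dp":[-0.1285,0.2286,0],"twist":[0,0,0],"claw":-1},{"dp":[-0.1285,0.2286,0],"twist":[0,0,0],"claw":-1}]'; python3 d.py 457.5 -224.8 42.3 11.5;  python3 - <<'E'
from h import *
c=read_camera("wrist");cv2.imwrite("pics/w3.png",c["img"])
P,u,v=cloud(c,np.ones((480,640),bool)); 
hsv=cv2.cvtColor(c["img"],cv2.COLOR_BGR2HSV)[v,u].astype(int)
for x,y in [(457.9,-225.2)]:
    m=(hsv[:,1]<60)&(hsv[:,2]>120)&(P[:,2]>23)&(P[:,2]<30)&(np.hypot(P[:,0]-x,P[:,1]-y)<27)
    print(m.sum(),circ(P[m][:,:2]))
E
```

```text
t: 13.15
tool_pos: [540.2, 25.3, 121.3]
eef_rot: [[0.98, 0.199, 0.007], [0.199, -0.98, -0.0], [0.007, 0.002, -1.0]]
ft_force: [0.8, -0.2, -0.1]
gripper_width: 30.5
grip_force: 39.7
t: 14.07
tool_pos: [458.1, -223.2, 116.7]
eef_rot: [[0.98, 0.201, -0.0], [0.201, -0.98, 0.0], [-0.0, -0.0, -1.0]]
ft_force: [0.2, 0.4, -1.1]
gripper_width: 31.0
grip_force: 39.8
t 14.07 [ 458.1 -223.2  116.7] psi 11.6 w 31.0 f 39.8 F [ 0.2  0.4 -1.1] q [-31.  25. 106.   0.  49.  47.] tilt [-0. -0. -1.]
dp [-0.0009, 0.0015, 0.0744] rz 0.1
234 (array([ 457.40590049, -224.04567775]), np.float64(22.16060756624382))
```

```bash
python3 -m crank '[{"dp":[-0.0009,0.0008,0.03],"twist":[0,0,0],"claw":-1},{"dp":[-0.0009,0.0008,0.05],"twist":[0,0,0],"claw":-1},{"dp":[-0.0009,0.0008,0.065],"twist":[0,0,0],"claw":-1},{"dp":[-0.0009,0.0008,0.074],"twist":[0,0,0],"claw":-1},{"dp":[-0.0009,0.0008,0.074],"twist":[0,0,0],"claw":-1},{"dp":[-0.0009,0.0008,0.074],"twist":[0,0,0],"claw":-1}]'; python3 -m crank '[{"dp":[0,0,0],"twist":[0,0,0],"claw":0.0},{"dp":[0,0,0],"twist":[0,0,0],"claw":0.0},{"dp":[0,0,0],"twist":[0,0,0],"claw":0.0},{"dp":[0,0,0],"twist":[0,0,0],"claw":0.0},{"dp":[0,0,-0.03],"twist":[0,0,0],"claw":0.0},{"dp":[0,0,-0.07],"twist":[0,0,0],"claw":0.2},{"dp":[0,0,-0.08],"twist":[0,0,0],"claw":0.2},{"dp":[0,0,-0.08],"twist":[0,0,0],"claw":0.2}]'; python3 -m crank '[{"dp":[0.182,-0.512,-0.058],"twist":[0,0,-17.5],"claw":0.2},{"dp":[0.182,-0.512,-0.058],"twist":[0,0,-17.5],"claw":0.2},{"dp":[0.182,-0.512,-0.058],"twist":[0,0,-17.5],"claw":0.2},{"dp":[0.182,-0.512,-0.058],"twist":[0,0,-17.5],"claw":0.2},{"dp":[0.182,-0.512,-0.058],"twist":[0,0,-17.5],"claw":0.2},{"dp":[0.182,-0.512,-0.058],"twist":[0,0,-17.5],"claw":0.2},{"dp":[0.182,-0.512,-0.058],"twist":[0,0,-17.5],"claw":0.2},{"dp":[0.182,-0.512,-0.058],"twist":[0,0,-17.5],"claw":0.2},{"dp":[0.182,-0.512,-0.058],"twist":[0,0,-17.5],"claw":0.2},{"dp":[0.182,-0.512,-0.058],"twist":[0,0,-17.5],"claw":0.2},{"dp":[0.182,-0.512,-0.058],"twist":[0,0,-17.5],"claw":0.2},{"dp":[0.182,-0.512,-0.058],"twist":[0,0,-17.5],"claw":0.2},{"dp":[0.182,-0.512,-0.058],"twist":[0,0,-17.5],"claw":0.2},{"dp":[0.182,-0.512,-0.058],"twist":[0,0,-17.5],"claw":0.2},{"dp":[0.182,-0.512,-0.058],"twist":[0,0,-17.5],"claw":0.2},{"dp":[0.182,-0.512,-0.058],"twist":[0,0,-17.5],"claw":0.2},{"dp":[0.182,-0.512,-0.058],"twist":[0,0,-17.5],"claw":0.2},{"dp":[0.182,-0.512,-0.058],"twist":[0,0,-17.5],"claw":0.2},{"dp":[0.182,-0.512,-0.058],"twist":[0,0,-17.5],"claw":0.2}]'; python3 d.py;  python3 - <<'E'
from h import *
c=read_camera("wrist");cv2.imwrite("pics/w4.png",cv2.resize(c["img"],(400,300)))
P,u,v=cloud(c,np.ones((480,640),bool)); 
k=(np.hypot(P[:,0]-534,P[:,1]-314)<50)&(P[:,2]>107)&(P[:,2]<116)
Q=P[k][:,:2].astype(np.float32);print("bar",k.sum(),cv2.minAreaRect(Q),np.median(P[k][:,2]))
c=read_camera("top");t=c["img"][255:375,412:532];cv2.imwrite("pics/t4.png",cv2.resize(t,(300,300),interpolation=0))
a=np.hstack([cv2.imread("pics/w4.png"),cv2.imread("pics/t4.png")]);cv2.imwrite("pics/p4.png",a)
P,u,v=cloud(c,np.ones((480,640),bool));hsv=cv2.cvtColor(c["img"],cv2.COLOR_BGR2HSV)[v,u].astype(int)
for x,y in [(418.6,-259.2),(408,-208),(457.5,-224.5)]:
  m=((hsv[:,0]<8)|(hsv[:,0]>172))&(hsv[:,1]>120)&(np.hypot(P[:,0]-x,P[:,1]-y)<22)&(P[:,2]>60)
  print(m.sum(),P[m].mean(0),np.percentile(P[m][:,2],[5,95]))
E
```

```text
t: 14.62
tool_pos: [457.4, -224.7, 42.7]
eef_rot: [[0.98, 0.2, -0.0], [0.2, -0.98, 0.0], [-0.0, -0.0, -1.0]]
ft_force: [-0.2, 0.7, -0.6]
gripper_width: 30.6
grip_force: 41.4
t: 15.28
tool_pos: [458.6, -226.1, 125.9]
eef_rot: [[0.98, 0.199, 0.005], [0.199, -0.98, -0.003], [0.004, 0.004, -1.0]]
ft_force: [-0.4, 0.9, 0.2]
gripper_width: 51.0
grip_force: 0.0
t: 16.87
tool_pos: [533.6, 311.6, 180.7]
eef_rot: [[0.875, 0.483, -0.0], [0.483, -0.875, -0.0], [-0.0, 0.0, -1.0]]
ft_force: [-0.1, 0.7, 0.2]
gripper_width: 51.4
grip_force: 0.0
t 16.87 [533.6 311.6 180.7] psi 28.9 w 51.4 f 0.0 F [-0.1  0.7  0.2] q [26. 30. 87. -0. 63. 87.] tilt [-0.  0. -1.]
bar 2531 ((533.40478515625, 316.013671875), (67.36119079589844, 14.875946998596191), 28.67054557800293) 112.24661303347489
259 [ 418.26977671 -258.35116732   68.92508286] [65.23200635 71.91974669]
256 [ 409.51992518 -206.99954819   68.90504388] [65.4278962  71.93637847]
250 [ 455.06929432 -224.63991486   68.9204566 ] [64.51943425 71.84813864]
```

View pics/p4.png

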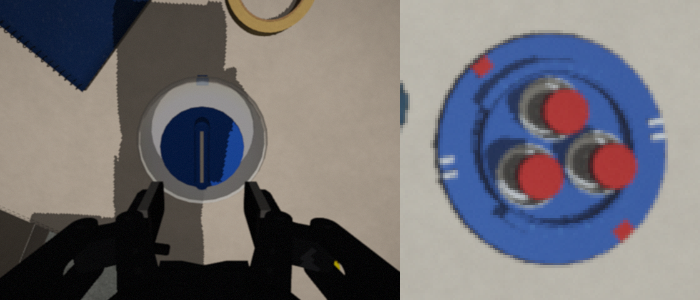

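The wrist view shows the bar at (202,118–185), vertical and midway between the fingers. In the top crop all three red pots stand in their cups. I'll grip the bar and lift.

```bash
python3 -m crank '[{"dp":[0.0007,-0.0013,0.03],"twist":[0,0,0],"claw":0.2},{"dp":[0.0007,-0.0013,0.06],"twist":[0,0,0],"claw":0.2},{"dp":[0.0007,-0.0013,0.08],"twist":[0,0,0],"claw":0.2},{"dp":[0.0007,-0.0013,0.094],"twist":[0,0,0],"claw":0.2},{"dp":[0.0007,-0.0013,0.094],"twist":[0,0,0],"claw":0.2},{"dp":[0.0007,-0.0013,0.094],"twist":[0,0,0],"claw":-0.3},{"dp":[0.0007,-0.0013,0.094],"twist":[0,0,0],"claw":-1},{"dp":[0.0007,-0.0013,0.094],"twist":[0,0,0],"claw":-1},{"dp":[0.0007,-0.0013,0.094],"twist":[0,0,0],"claw":-1},{"dp":[0.0007,-0.0013,0.094],"twist":[0,0,0],"claw":-1},{"dp":[0.0007,-0.0013,0.094],"twist":[0,0,0],"claw":-1},{"dp":[0.0007,-0.0013,0.094],"twist":[0,0,0],"claw":-1}]' 80; python3 d.py; python3 -m crank '[{"dp":[0,0,-0.005],"twist":[0,0,0],"claw":-1},{"dp":[0,0,-0.02],"twist":[0,0,0],"claw":-1},{"dp":[0,0,-0.05],"twist":[0,0,0],"claw":-1},{"dp":[0,0,-0.09],"twist":[0,0,0],"claw":-1},{"dp":[0,0,-0.12],"twist":[0,0,0],"claw":-1},{"dp":[0,0,-0.12],"twist":[0,0,0],"claw":-1},{"dp":[0,0,-0.12],"twist":[0,0,0],"claw":-1},{"dp":[0,0,-0.12],"twist":[0,0,0],"claw":-1}]'; python3 d.py 428.2 -230.7 206 101.5
python3 - <<'E'
from h import *
c=read_camera("wrist");a=cv2.resize(c["img"],(400,300));c=read_camera("scene");b=cv2.resize(c["img"],(400,300));cv2.imwrite("pics/p5.png",np.hstack([a,b]))
P,u,v=cloud(c,np.ones((480,640),bool));m=(np.hypot(P[:,0]-534,P[:,1]-314)<85)&(P[:,2]>60);print(P[m][:,2].min())
E
```

```text
t: 17.97
tool_pos: [534.3, 314.5, 88.4]
eef_rot: [[0.875, 0.485, 0.002], [0.485, -0.875, 0.001], [0.003, 0.0, -1.0]]
ft_force: [-0.1, -1.6, 7.2]
gripper_width: 12.5
grip_force: 78.9
t 17.97 [534.3 314.5  88.4] psi 29.0 w 12.5 f 78.9 F [-0.1 -1.6  7.2] q [26. 37. 90. -0. 53. 87.] tilt [ 0.003  0.    -1.   ]
t: 18.63
tool_pos: [532.9, 314.0, 206.1]
eef_rot: [[0.875, 0.485, -0.001], [0.485, -0.875, -0.001], [-0.001, -0.0, -1.0]]
ft_force: [0.4, -1.2, -2.6]
gripper_width: 12.5
grip_force: 78.2
t 18.63 [532.9 314.  206.1] psi 29.0 w 12.5 f 78.2 F [ 0.4 -1.2 -2.6] q [26. 29. 85. -0. 66. 87.] tilt [-0.001 -0.    -1.   ]
dp [-0.3556, 0.4257, 0.0001] rz -72.5
118.20341482178617
```

View pics/p5.png

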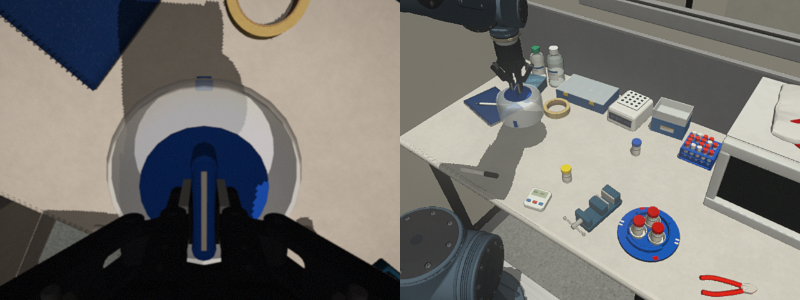

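Run:
```python
from h import *
np.set_printoptions(precision=1,suppress=True)
s=get_state();c=read_camera("wrist");p=np.array(s["tool_pos"]);T=np.array(s["eef_rot"])
P,u,v=cloud(c,np.ones((480,640),bool));Q=(P-p)@T
hsv=cv2.cvtColor(c["img"],cv2.COLOR_BGR2HSV)[v,u].astype(int);blue=(hsv[:,0]>98)&(hsv[:,0]<130)&(hsv[:,1]>100)
k=(abs(Q[:,1])<12)&(Q[:,2]>-32)&(Q[:,2]<-20)&(abs(Q[:,0])<60);print("bar tool x",k.sum(),np.percentile(Q[k],[0,1,50,99,100],axis=0))
k=blue&(np.hypot(Q[:,0],Q[:,1])<60)&(Q[:,2]>0)&(Q[:,2]<10)
print("disc",k.sum(),np.median(Q[k],0))
E2=Q[k][:,:2]
# outer edge of the disc: farthest point per bearing
a=np.degrees(np.arctan2(E2[:,1],E2[:,0])).round(-0)//4; r=np.hypot(*E2.T)
e=np.array([E2[a==i][r[a==i].argmax()] for i in np.unique(a)]); e=e[np.hypot(*e.T)>38]; print(len(e),circ(e))
```

```text
bar tool x 6898 [[-34.1 -12.  -32. ]
 [-31.4 -10.6 -31.2]
 [  7.1  -1.5 -23.9]
 [ 33.    9.9 -20.9]
 [ 34.2  12.  -20. ]]
disc 16305 [15.7 -0.7  4. ]
62 (array([-0.4, -1.2]), np.float64(43.61301089556581))
```

```bash
python3 -m crank '[{"dp":[-0.02,0.024,0],"twist":[0,0,-3],"claw":-1},{"dp":[-0.042,0.05,0],"twist":[0,0,-9],"claw":-1},{"dp":[-0.063,0.075,0],"twist":[0,0,-14],"claw":-1},{"dp":[-0.085,0.101,0],"twist":[0,0,-18],"claw":-1},{"dp":[-0.107,0.128,0],"twist":[0,0,-23],"claw":-1},{"dp":[-0.13,0.155,0],"twist":[0,0,-28],"claw":-1},{"dp":[-0.153,0.182,0],"twist":[0,0,-33],"claw":-1},{"dp":[-0.176,0.21,0],"twist":[0,0,-38],"claw":-1},{"dp":[-0.199,0.238,0],"twist":[0,0,-43],"claw":-1},{"dp":[-0.222,0.265,0],"twist":[0,0,-48],"claw":-1},{"dp":[-0.245,0.293,0],"twist":[0,0,-53],"claw":-1},{"dp":[-0.268,0.32,0],"twist":[0,0,-58],"claw":-1},{"dp":[-0.29,0.347,0],"twist":[0,0,-63],"claw":-1},{"dp":[-0.312,0.373,0],"twist":[0,0,-67],"claw":-1},{"dp":[-0.332,0.397,0],"twist":[0,0,-70],"claw":-1},{"dp":[-0.348,0.416,0],"twist":[0,0,-72],"claw":-1},{"dp":[-0.356,0.426,0],"twist":[0,0,-72.5],"claw":-1},{"dp":[-0.356,0.426,0],"twist":[0,0,-72.5],"claw":-1},{"dp":[-0.356,0.426,0],"twist":[0,0,-72.5],"claw":-1},{"dp":[-0.356,0.426,0],"twist":[0,0,-72.5],"claw":-1}]'; python3 d.py 428.2 -230.7 120 101.5
python3 - <<'E'
from h import *
c=read_camera("wrist");a=cv2.resize(c["img"],(400,300));c=read_camera("scene");b=cv2.resize(c["img"][200:440,240:560],(400,300));cv2.imwrite("pics/p6.png",np.hstack([a,b]))
E
```

```text
t: 20.45
tool_pos: [428.5, -230.2, 206.3]
eef_rot: [[-0.199, 0.98, -0.001], [0.98, 0.199, 0.001], [0.001, -0.001, -1.0]]
ft_force: [-0.5, 0.6, -1.7]
gripper_width: 12.4
grip_force: 78.4
t 20.45 [ 428.5 -230.2  206.3] psi 101.5 w 12.4 f 78.4 F [-0.5  0.6 -1.7] q [-34.  15. 105.   0.  60. -45.] tilt [ 0.001 -0.001 -1.   ]
dp [-0.0005, -0.0004, 0.0863] rz -0.0
```

View pics/p6.png

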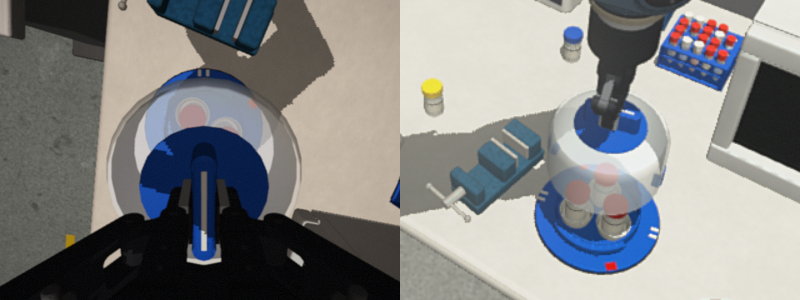

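White marks at (203,73) line up with the bar at column 203, so the cover is oriented right. I'll descend in stages and watch the force.

```bash
python3 -m crank '[{"dp":[-0.0004,-0.0004,0.02],"twist":[0,0,0],"claw":-1},{"dp":[-0.0004,-0.0004,0.04],"twist":[0,0,0],"claw":-1},{"dp":[-0.0004,-0.0004,0.06],"twist":[0,0,0],"claw":-1},{"dp":[-0.0004,-0.0004,0.075],"twist":[0,0,0],"claw":-1},{"dp":[-0.0004,-0.0004,0.085],"twist":[0,0,0],"claw":-1},{"dp":[-0.0004,-0.0004,0.085],"twist":[0,0,0],"claw":-1},{"dp":[-0.0004,-0.0004,0.085],"twist":[0,0,0],"claw":-1}]'; python3 d.py; python3 -m crank '[{"dp":[0,0,0.004],"twist":[0,0,0],"claw":-1},{"dp":[0,0,0.008],"twist":[0,0,0],"claw":-1},{"dp":[0,0,0.012],"twist":[0,0,0],"claw":-1},{"dp":[0,0,0.016],"twist":[0,0,0],"claw":-1},{"dp":[0,0,0.016],"twist":[0,0,0],"claw":-1}]'; python3 d.py
```

```text
t: 21.13
tool_pos: [428.5, -231.1, 122.0]
eef_rot: [[-0.2, 0.98, -0.0], [0.98, 0.2, 0.0], [0.0, -0.0, -1.0]]
ft_force: [0.8, 0.2, -0.6]
gripper_width: 12.4
grip_force: 78.2
t 21.13 [ 428.5 -231.1  122. ] psi 101.5 w 12.4 f 78.2 F [ 0.8  0.2 -0.6] q [-34.  22. 109.   0.  48. -45.] tilt [ 0. -0. -1.]
t: 21.55
tool_pos: [428.0, -231.2, 105.1]
eef_rot: [[-0.199, 0.98, -0.001], [0.98, 0.199, 0.0], [0.001, -0.001, -1.0]]
ft_force: [-0.4, 0.3, -2.1]
gripper_width: 12.5
grip_force: 78.2
t 21.55 [ 428.  -231.2  105.1] psi 101.5 w 12.5 f 78.2 F [-0.4  0.3 -2.1] q [-34.  24. 110.   0.  46. -45.] tilt [ 0.001 -0.001 -1.   ]
```

```bash
python3 -m crank '[{"dp":[0,0,0.003],"twist":[0,0,0],"claw":-1},{"dp":[0,0,0.006],"twist":[0,0,0],"claw":-1},{"dp":[0,0,0.008],"twist":[0,0,0],"claw":-1},{"dp":[0,0,0.009],"twist":[0,0,0],"claw":-1},{"dp":[0,0,0.009],"twist":[0,0,0],"claw":-1}]'; python3 d.py;  python3 -m crank '[{"dp":[0,0,0.001],"twist":[0,0,0],"claw":-1},{"dp":[0,0,0.001],"twist":[0,0,0],"claw":-1}]'; python3 d.py
```

```text
t: 21.97
tool_pos: [428.2, -231.4, 96.6]
eef_rot: [[-0.199, 0.98, -0.0], [0.98, 0.199, 0.0], [0.0, -0.0, -1.0]]
ft_force: [-0.1, 0.4, -2.2]
gripper_width: 12.6
grip_force: 78.5
t 21.97 [ 428.2 -231.4   96.6] psi 101.5 w 12.6 f 78.5 F [-0.1  0.4 -2.2] q [-34.  25. 110.  -0.  45. -45.] tilt [ 0. -0. -1.]
t: 22.13
tool_pos: [428.4, -231.6, 96.3]
eef_rot: [[-0.199, 0.98, 0.0], [0.98, 0.199, -0.0], [-0.0, 0.0, -1.0]]
ft_force: [-2.5, 0.4, 5.8]
gripper_width: 12.6
grip_force: 79.4
t 22.13 [ 428.4 -231.6   96.3] psi 101.5 w 12.6 f 79.4 F [-2.5  0.4  5.8] q [-34.  25. 110.  -0.  45. -45.] tilt [-0.  0. -1.]
```

Contact at z≈96 with about 6 N means the cover is seated on the flange. Now I'll turn it clockwise.

```bash
python3 -m crank '[{"dp":[0,0,-0.0005],"twist":[0,0,4],"claw":-1},{"dp":[0,0,-0.0005],"twist":[0,0,9],"claw":-1},{"dp":[0,0,-0.0005],"twist":[0,0,14],"claw":-1},{"dp":[0,0,-0.0005],"twist":[0,0,19],"claw":-1},{"dp":[0,0,-0.0005],"twist":[0,0,24],"claw":-1},{"dp":[0,0,-0.0005],"twist":[0,0,28],"claw":-1},{"dp":[0,0,-0.0005],"twist":[0,0,28],"claw":-1}]' 100; python3 d.py;  python3 -m crank '[{"dp":[0,0,0],"twist":[0,0,5],"claw":-1},{"dp":[0,0,0],"twist":[0,0,10],"claw":-1},{"dp":[0,0,0],"twist":[0,0,15],"claw":-1},{"dp":[0,0,0],"twist":[0,0,20],"claw":-1},{"dp":[0,0,0],"twist":[0,0,24],"claw":-1},{"dp":[0,0,0],"twist":[0,0,28],"claw":-1},{"dp":[0,0,0],"twist":[0,0,30],"claw":-1},{"dp":[0,0,0],"twist":[0,0,30],"claw":-1}]'; python3 d.py; python3 -c "
from rig import *;print(get_state()['torque'])"
```

```text
t: 22.72
tool_pos: [428.3, -231.4, 96.4]
eef_rot: [[0.287, 0.958, 0.0], [0.958, -0.287, -0.0], [0.0, 0.0, -1.0]]
ft_force: [0.3, 0.3, -0.8]
gripper_width: 11.9
grip_force: 97.7
t 22.72 [ 428.3 -231.4   96.4] psi 73.3 w 11.9 f 97.7 F [ 0.3  0.3 -0.8] q [-34.  25. 110.   0.  45. -17.] tilt [ 0.  0. -1.]
t: 23.38
tool_pos: [428.4, -231.4, 96.4]
eef_rot: [[0.725, 0.689, 0.0], [0.689, -0.725, -0.0], [0.0, 0.0, -1.0]]
ft_force: [0.4, -0.4, -0.5]
gripper_width: 12.1
grip_force: 97.7
t 23.38 [ 428.4 -231.4   96.4] psi 43.5 w 12.1 f 97.7 F [ 0.4 -0.4 -0.5] q [-34.  25. 110.   0.  45.  13.] tilt [ 0.  0. -1.]
[ 0.13225466 -0.12488096 -0.03361054]
```

```bash
T='from rig import *;print(get_state()["torque"].round(2) if hasattr(get_state()["torque"],"round") else get_state()["torque"])'; python3 -m crank '[{"dp":[0,0,0],"twist":[0,0,1],"claw":-1},{"dp":[0,0,0],"twist":[0,0,2],"claw":-1},{"dp":[0,0,0],"twist":[0,0,2],"claw":-1}]' >/dev/null; python3 d.py; python3 -c "$T"; python3 -m crank '[{"dp":[0,0,0],"twist":[0,0,1],"claw":-1},{"dp":[0,0,0],"twist":[0,0,2],"claw":-1},{"dp":[0,0,0],"twist":[0,0,2],"claw":-1}]' >/dev/null; python3 d.py; python3 -c "$T"; python3 -m crank '[{"dp":[0,0,0],"twist":[0,0,1],"claw":-1},{"dp":[0,0,0],"twist":[0,0,1.5],"claw":-1},{"dp":[0,0,0],"twist":[0,0,1.5],"claw":-1}]' >/dev/null; python3 d.py; python3 -c "$T"
```

```text
t 23.63 [ 428.4 -231.5   96.4] psi 41.5 w 12.3 f 97.9 F [-1.4  0.5  1.4] q [-34.  25. 110.   0.  45.  15.] tilt [ 0.  0. -1.]
[ 0.1  -0.   -0.09]
t 23.88 [ 428.4 -231.5   96.4] psi 39.4 w 12.2 f 98.1 F [-0.3 -0.6  2. ] q [-34.  25. 110.  -0.  45.  17.] tilt [ 0.  0. -1.]
[ 0.08 -0.03 -0.08]
t 24.13 [ 428.4 -231.5   96.4] psi 37.9 w 12.2 f 98.2 F [-0.8 -1.   3.6] q [-34.  25. 110.  -0.  45.  18.] tilt [ 0.  0. -1.]
[ 0.06 -0.08  0.05]
```

```bash
T='from rig import *;import numpy as np;print(np.round(get_state()["torque"],2))'; python3 -m crank '[{"dp":[0,0,0],"twist":[0,0,1],"claw":-1},{"dp":[0,0,0],"twist":[0,0,2],"claw":-1},{"dp":[0,0,0],"twist":[0,0,2],"claw":-1}]' >/dev/null; python3 d.py; python3 -c "$T";  python3 - <<'E'
from h import *
c=read_camera("wrist");a=cv2.resize(c["img"],(400,300));c=read_camera("scene");b=cv2.resize(c["img"][240:480,240:560],(400,300));cv2.imwrite("pics/p7.png",np.hstack([a,b]))
E
```

```text
t 24.38 [ 428.4 -231.6   96.4] psi 36.0 w 12.3 f 99.2 F [ 0.3 -1.6  4.1] q [-34.  25. 110.  -0.  45.  20.] tilt [-0.     0.001 -1.   ]
[-0.04 -0.14  1.13]
```

View pics/p7.png

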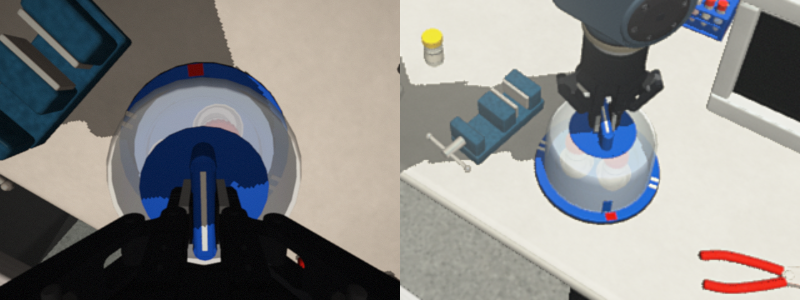

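The 1.1 N·m reaction shows the stop is reached. The red mark at (195,70) is in line with the bar at (203) to within the 2° overrun. Releasing.

```bash
python3 -m crank '[{"dp":[0,0,0],"twist":[0,0,-0.8],"claw":-1},{"dp":[0,0,0],"twist":[0,0,-0.8],"claw":0.2},{"dp":[0,0,0],"twist":[0,0,-0.8],"claw":0.2},{"dp":[0,0,0],"twist":[0,0,-0.8],"claw":0.2},{"dp":[0,0,0],"twist":[0,0,-0.8],"claw":0.2},{"dp":[0,0,-0.02],"twist":[0,0,-0.8],"claw":0.2},{"dp":[0,0,-0.06],"twist":[0,0,-0.8],"claw":0.2},{"dp":[0,0,-0.1],"twist":[0,0,-0.8],"claw":0.2},{"dp":[0.14,-0.14,-0.12],"twist":[0,0,-0.8],"claw":0.2},{"dp":[0.14,-0.14,-0.12],"twist":[0,0,-0.8],"claw":0.2},{"dp":[0.14,-0.14,-0.12],"twist":[0,0,-0.8],"claw":0.2},{"dp":[0.14,-0.14,-0.12],"twist":[0,0,-0.8],"claw":0.2},{"dp":[0.14,-0.14,-0.12],"twist":[0,0,-0.8],"claw":0.2},{"dp":[0.14,-0.14,-0.12],"twist":[0,0,-0.8],"claw":0.2},{"dp":[0.14,-0.14,-0.12],"twist":[0,0,-0.8],"claw":0.2}]'
python3 - <<'E'
from h import *
c=read_camera("top");a=cv2.resize(c["img"][255:375,402:562],(400,300));d=read_camera("scene");b=cv2.resize(d["img"][200:440,240:560],(400,300));cv2.imwrite("pics/p8.png",np.hstack([a,b]))
P,u,v=cloud(c,np.ones((480,640),bool))
k=(np.hypot(P[:,0]-428,P[:,1]+231)<50)&(P[:,2]>113)&(P[:,2]<130);print(k.sum(),cv2.minAreaRect(P[k][:,:2].astype(np.float32)),np.median(P[k][:,2]))
E
```

```text
t: 25.73
tool_pos: [459.3, -34.6, 216.3]
eef_rot: [[0.799, 0.601, 0.0], [0.601, -0.799, 0.0], [0.0, 0.0, -1.0]]
ft_force: [0.3, -1.0, -0.5]
gripper_width: 51.1
grip_force: 0.0
342 ((427.87567138671875, -232.52572631835938), (66.94530487060547, 14.984928131103516), 38.00749206542969) 118.61616188234939
```

View pics/p8.png

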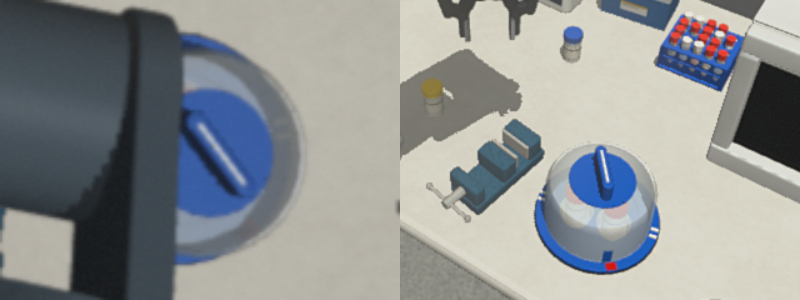

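The bar is at 38°, which is the stop just past the red marks at 41.5°. Its top reads 118.6 (the same camera read 110.7 on the bench, where it is 112), so the cover is fully down. The blue and yellow pots still stand, so I'm handing in.

```bash
python3 -c "
from rig import *;print(close_job())"
```

```text
the job is handed in; nothing more can be done
None
```

The job is handed in at about 26 s: three red-capped pots upright in the cups, cover down on the flange and turned to its stop at the red marks, blue and yellow pots left standing; no verdict was returned.

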